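# Shut and bar the bearing drawer

## Task

Two small grey drawer units stand on the riser over the bench with their drawers pulled out. With your fingertips gently push the drawer that has the ball bearing in it fully home, and then gently push that unit's swing bar round until it lies closed across the drawer front. Pick nothing up, keep the bearing in its drawer, and leave the other unit and the things round about as they are.

Things in the scene. Friction and masses are not known exactly. Their poses are not given: they have to be found in the camera images.
- riser: Fixed plywood riser on steel legs standing over the bench, 370 deep x 480 wide mm, its top 142 mm above the bench; both units stand on it. Origin: at bench height under its middle.
- unit_a: The grey steel unit whose drawer holds the bearing, fixed on the riser; 140 deep (x) x 100 wide (y) x 72 high mm; left or right of the two. Origin: centre of its underside, at the riser's top. +x points from its front to its back (pushing along +x shuts the drawer), +y is to the left for someone facing its front. Front plane of the case at x = -70 mm.
- unit_b: An identical grey one-drawer unit (same sizes, axes and bar as unit_a); its drawer holds a spark plug and an allen key set lies on its roof. It stays as it is.
- unit_a_drawer (a joint): How far the bearing's drawer is open, m: 0 = fully home, front flush with the case (a stop there); starts 0.052 to 0.070. Slides with about 1.5 N of friction and stays where it is left.
- unit_a_front (a point): Centre of the outer face of the bearing's drawer front (plain flat plate 86 wide x 58 high mm, no handle; its centre 36 mm above the riser's top, on the unit's middle line); axes as the unit's; moves with the drawer. The drawer tray behind it is open on top.
- unit_a_bar (a joint): Angle of unit_a's swing bar, rad: 0 = closed, lying straight across the drawer front; starts 1.6 to 1.95; at 1.57 it points straight out in front of the unit (its -x), larger = folded farther out to the left (its +y). Upright hinge, stop at 0, light friction (about 1 N at the push point), stays where it is left.
- unit_a_bar_push (a point): Point on the middle line of unit_a's swing bar, 45 mm from the hinge axis; moves with the bar. The bar is a steel strip 5 thick x 24 high mm, its middle 36 mm above the riser's top, with an upright round end 14 mm in diameter and 34 high centred 57 mm from the hinge. Closed, it lies about 9 mm in front of the shut drawer and ends near the middle of the unit's width.
- unit_a_bar_hinge (a point): Axis of unit_a's swing bar hinge, 36 mm above the riser's top, at x = -82, y = +57 mm in the unit's frame (outside the left-hand front corner). Seen from above the bar opens clockwise about it and is closed by pushing its outer (left-hand) side anticlockwise, to the right and then inward.
- unit_b_drawer (a joint): How far the spark plug's drawer is open, m (0 = home); must stay as it starts, 0.052 to 0.070.
- unit_b_front (a point): Centre of the outer face of the spark plug's drawer front.
- unit_b_bar (a joint): Angle of unit_b's swing bar, rad, as for unit_a; must stay as it starts.
- unit_b_bar_push (a point): Point on the middle line of unit_b's swing bar, 45 mm from its hinge.
- bearing: Loose steel ball bearing, 40 mm diameter, 12 high, lying flat in unit_a's drawer. Origin: centre of its underside.
- spark_plug: Loose spark plug, 64 mm long, lying in unit_b's drawer. Origin: under its middle.
- allen_keys: Loose allen key set in a holder, 85 x 28 x 21 mm, lying on the roof of unit_b. Origin: centre of its underside.
- nut: Loose large hexagon nut, 26 mm across, 13 high, on the riser at the back between the two units. Origin: centre of its underside.
- spanner: Loose spanner 170 mm long, 6 thick, lying along the front edge of the riser. Origin: its middle.

How it is judged:
By the outcome, as a careful person would: the job done as asked, in the order asked, and still so for the second after the job is handed in, with the robot touching nothing.
It also fails if it takes over 45 s, if anything falls off the work surface, if the arm or the gripper's body presses on something with over 40 N, if the wrist force passes 120 N, or if a joint passes its speed limit or range.

## Robot

A 6-joint arm with a two-finger parallel gripper is mounted at the origin on a cart in front of the work surface, level with it; the furniture and walls round the work are solid. World frame = base frame: x ahead of the robot, y to its left, z up, the work surface at z = 0. Lengths are in m, angles in rad, forces in N, time in s.
With the tool pointing down it reaches from about 0.3 to 0.875 m from the base axis. Payload 6.4 kg.
Tool frame: the origin (TCP) lies at the very end of the fingers, on their centre line; the grasp point (between the pads) lies 19 mm behind it; z points along the fingers, y is the line along which they close (so a half turn about z gives the same grasp; the last joint's range is limited). The gripper opens to 85 mm and grips with 20 to 120 N. Pads are 22 mm wide; open, the fingers measure 114 mm over their backs; the gripper's body (76 mm by 85 mm) begins 54 mm behind the grasp point. The pads swing forward as they close: fully open they stand 13 mm farther back than shut.
Start: joints at [1.075, 0.181, 1.607, -0, 1.354, -0.206], TCP at [0.164, 0.551, 0.231] pointing down, gripper open.
Joint ranges: [-2.99, 2.99], [-0.89, 2.07], [0.3, 2.58], [-1.14, 4.28], [0, 2.63], [-3.12, 3.12]. Speed limits (rad/s): [2.57, 2.57, 3.01, 3.14, 3.14, 3.14].

## Interface

Orientations are given as a unit quaternion [w, x, y, z].
In Python, from bench import telemetry, camera, ctrl, spotter gives the robot as it stands.
- The arm moves only by the tool send_rows, never from a script. Its argument "series" is a list of rows, each a list of 3 entries, a list of its own where there are three numbers: the turn, a rotation vector about the world's x, y, z in degrees, then the shift along the world's x, y, z in mm, then the closure, from -1 (fully open) to 1 (shut), so that 0 is half open. In form: [[[rx, ry, rz], [dx, dy, dz], gripper], ...]. A call has 1 to 10 rows; each row is the pose to reach, as a shift and turn from the pose commanded when the call began; what a row does not reach only later rows make up. A row lasts 1/8 s, in which the tool goes at most 62.5 mm and 10.7 degrees, less where a joint would pass 70% of its speed; a pose out of reach is approached as far as the arm can. A call with a gripper value outside its range is refused whole. The fingers move at their own pace and stop on an object; the grip force is fixed at half the most. Time passes only in rows, so rows that repeat a pose let the fingers close. It gives the time, the measured TCP pose, the force, the opening and the grip force at its end, in the units of the state.
- telemetry.get_obs(): the state, without advancing time (a new reading comes with each control period).
- camera(name): name is "scene" or "side" or "wrist"; returns a dict with "pixels" (480x640x3 uint8, red, green, blue), "camera_matrix" (3x3 intrinsics, pixels), "xyz" and "orientation" of the camera in the world. Camera axes: x right, y up, looking along -z (the intrinsics and any distortion apply to the point x, -y, -z); pixel columns grow to the right and rows downward; lengths in m; the calibration is good to about 2 mm. A picture is of the moment at which its call begins. There is no depth.
- ctrl.hand_in(): hands the job in; it is judged then, once.
Trained networks look in the newest picture that a camera, given by its name, has taken for a name from the list of things; names that differ only in an ending like _2 or _b are one class to them, and where a whole thing is asked for, a point or a joint stands for the part that bears it (a point fixed in the world has none). Each returns a list of dicts, best first, with "conf" (0 to 1); they miss things now and then, are a little off and sometimes report something else, mostly with a low value. They report only what shows in the picture. A call takes as long as a camera call.
- spotter.boxes_of(thing, camera): "xyz" ([x, y, z] in m, in world coordinates, good to about 4 mm: the middle of the surface that is visible of it).
- spotter.landmark_of(thing, camera): "xyz" ([x, y, z] in m, in world coordinates, good to about 4 mm: a listed point, or the origin of a listed thing).
The state is a dict: "time_s": time; "q": joint angles; "dq": joint speeds; "joint_efforts": joint torques, N m; "eef_pos": TCP position; "eef_rot": TCP orientation; "wrist_force": force on the tool from outside, world axes, zero at the start; "torque": the same for the moment, N m; "opening": opening from 0.0 (shut) to 1.0 (fully open); "grasp_force": force on a finger pad.
Only numpy, scipy, OpenCV 4.12 (cv2) and the standard library are available. Lean on these libraries where they do the work, as an engineer would, in place of code of your own. Each camera call takes 0.05 s, during which the arm holds its last target. There are 200 camera calls.

## Working session

There is one attempt and no reset: what is moved stays moved. The work goes in short steps, Python scripts to look and compute and a tool call to move; the robot and the scene stay as the last step left them, time stands still between calls to the robot, and variables do not carry over. Pictures are saved under pics/ and viewed, at most 10 in all, crops included, and the job is handed in when it is done.

Besides the shell and the picture viewer there is one more tool, called as name(argument=value, ...) on one line, values as JSON. send_rows: Moves the arm, as the interface text tells. Its arguments: {"type":"object","properties":{"series":{"type":"array","items":{"type":"array"}}},"required":["series"]}

```bash
mkdir -p pics; python3 - <<'E'
from bench import telemetry, camera, ctrl, spotter
import cv2,numpy as np
for c in ["scene","side","wrist"]:
    d=camera(c); cv2.imwrite(f"pics/{c}0.png",d["pixels"][:,:,::-1])
    print(c,np.round(d["xyz"],3))
    if c=="wrist": continue
    for t in ["unit_a","bearing","spark_plug","nut","spanner","allen_keys","unit_a_front","unit_a_bar_push","unit_a_bar_hinge","riser"]:
        for r in spotter.landmark_of(t,c)[:3]: print(t,np.round(r["xyz"],3),round(r["conf"],2))
o=telemetry.get_obs(); print(o["time_s"],o["eef_pos"],o["eef_rot"],o["opening"])
E
```

```text
scene [ 0.064 -0.219  0.724]
unit_a [0.624 0.341 0.144] 0.87
unit_a [0.632 0.046 0.143] 0.81
bearing [0.545 0.032 0.151] 0.6
spark_plug [0.531 0.324 0.152] 0.6
nut [0.648 0.185 0.143] 0.72
spanner [0.378 0.195 0.141] 0.74
allen_keys [0.623 0.349 0.215] 0.7
unit_a_front [0.502 0.024 0.179] 0.89
unit_a_front [0.53  0.324 0.156] 0.18
unit_a_bar_push [0.498 0.084 0.179] 0.62
unit_a_bar_push [0.622 0.35  0.214] 0.6
unit_a_bar_push [0.649 0.185 0.147] 0.29
unit_a_bar_hinge [0.542 0.089 0.174] 0.8
side [0.474 0.867 0.646]
unit_a [0.631 0.047 0.148] 0.94
unit_a [0.621 0.345 0.141] 0.74
bearing [0.55  0.028 0.152] 0.38
bearing [0.622 0.346 0.219] 0.18
spark_plug [0.536 0.325 0.151] 0.42
spark_plug [0.618 0.347 0.215] 0.39
nut [0.654 0.188 0.14 ] 0.44
spanner [0.382 0.192 0.144] 0.79
allen_keys [0.621 0.344 0.215] 0.74
unit_a_front [0.507 0.028 0.176] 0.96
unit_a_bar_push [0.497 0.082 0.175] 0.73
unit_a_bar_push [0.38  0.196 0.142] 0.45
unit_a_bar_hinge [0.539 0.085 0.178] 0.68
wrist [0.085 0.575 0.374]
1.15 [0.16428192 0.55102772 0.23126992] [-9.45983257e-06  1.44379018e-01  9.89522459e-01 -4.12078494e-05] 0.9989339944523625
```

View pics/scene0.png

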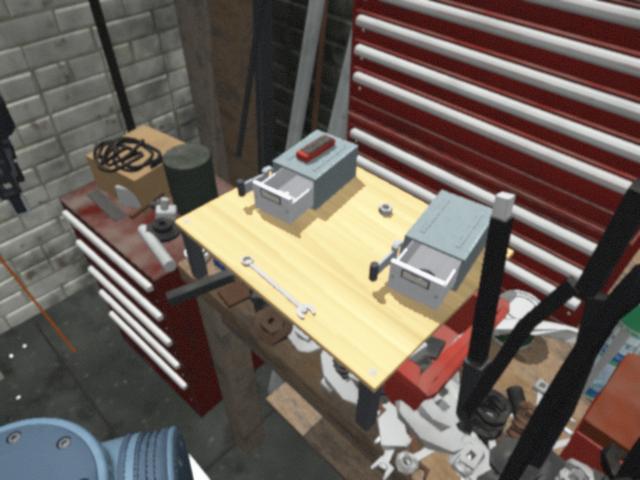

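View pics/side0.png

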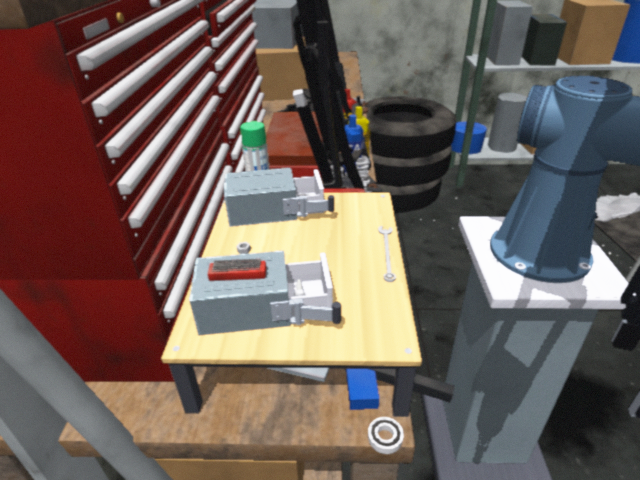

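The scene shows unit_a on the right, with the bearing in its drawer around pixel (428,272) and its bar tip at (375,270). Unit_b is on the left, with the allen keys on its roof. The networks' points agree with the given sizes: unit_a at about (0.631, 0.046), yaw about 10°, drawer about 58 mm open, bar about 1.62 rad. I'll move above the drawer front with the gripper shut.

send_rows(series=[[[0,0,0],[0,0,50],1],[[0,0,5],[30,-50,80],1],[[0,0,10],[60,-105,90],1],[[0,0,15],[90,-160,90],1],[[0,0,20],[115,-215,90],1],[[0,0,26],[140,-270,90],1],[[0,0,26],[170,-325,90],1],[[0,0,26],[195,-380,90],1],[[0,0,26],[220,-435,90],1],[[0,0,26],[240,-480,90],1]])

```text
time_s: 2.4
eef_pos: [0.4049, 0.0688, 0.3216]
eef_rot: [0.001, -0.081, 0.997, -0.0]
wrist_force: [0.5, 0.6, 0.6]
opening: 0.003
grasp_force: 0.0
```

send_rows(series=[[[0,0,0],[15,-25,0],1],[[0,0,0],[26,-51,0],1],[[0,0,0],[26,-51,0],1],[[0,0,0],[26,-51,0],1]])

```text
time_s: 2.9
eef_pos: [0.43, 0.0205, 0.3213]
eef_rot: [-0.0, -0.082, 0.997, 0.0]
wrist_force: [0.2, 0.8, -0.7]
opening: -0.0
grasp_force: 0.0
```

```bash
python3 - <<'E'
from bench import telemetry, camera, ctrl, spotter
import cv2,numpy as np
for c in ["wrist","side"]:
    d=camera(c); cv2.imwrite(f"pics/{c}1.png",d["pixels"][:,:,::-1])
    for t in ["unit_a","bearing","unit_a_front","unit_a_bar_push","unit_a_bar_hinge","spanner"]:
        for r in spotter.landmark_of(t,c)[:2]: print(c,t,np.round(r["xyz"],3),round(r["conf"],2))
o=telemetry.get_obs(); print(o["time_s"],o["eef_pos"],o["eef_rot"],o["opening"],o["wrist_force"])
E
```

```text
wrist unit_a [0.629 0.048 0.143] 0.75
wrist unit_a [0.62  0.342 0.143] 0.75
wrist unit_a_front [0.51  0.023 0.177] 0.87
wrist unit_a_bar_push [0.497 0.083 0.177] 0.71
wrist unit_a_bar_hinge [0.546 0.086 0.183] 0.77
wrist unit_a_bar_hinge [0.632 0.045 0.146] 0.67
wrist spanner [0.38  0.192 0.144] 0.56
side unit_a [0.63  0.046 0.146] 0.88
side unit_a [0.62  0.343 0.143] 0.79
side bearing [0.536 0.33  0.15 ] 0.71
side bearing [0.55  0.028 0.15 ] 0.46
side unit_a_front [0.508 0.025 0.175] 0.65
side unit_a_front [0.382 0.194 0.143] 0.2
side unit_a_bar_push [0.496 0.083 0.177] 0.61
side unit_a_bar_push [0.486 0.392 0.177] 0.36
side unit_a_bar_hinge [0.537 0.083 0.176] 0.95
side spanner [0.382 0.193 0.146] 0.73
3.6 [0.43031871 0.02006643 0.32129305] [ 1.96224357e-05 -8.19242120e-02  9.96638562e-01  1.20641329e-05] 0.0005577121128474244 [ 0.37153842  0.86499822 -0.54374551]
```

View pics/wrist1.png

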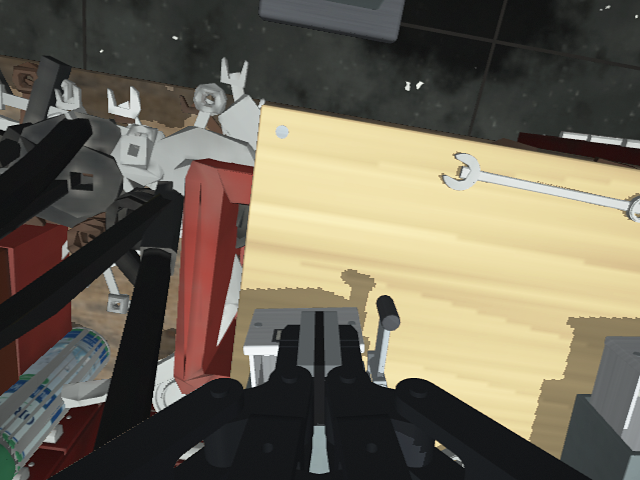

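The wrist view shows the fingers just in front of the drawer front at about (305,320), with the bar's round end at (387,310), outside the finger line. I'll go down on the drawer's middle line and approach.

send_rows(series=[[[0,0,0],[0,-9,-40],1],[[0,0,0],[0,-9,-85],1],[[0,0,0],[0,-9,-120],1],[[0,0,0],[0,-9,-138],1],[[0,0,0],[15,-6,-138],1],[[0,0,0],[30,-4,-138],1],[[0,0,0],[42,-2,-138],1],[[0,0,0],[50,0,-138],1],[[0,0,0],[54,0,-138],1],[[0,0,0],[54,0,-138],1]])

```text
time_s: 4.85
eef_pos: [0.4843, 0.02, 0.1833]
eef_rot: [-0.0, -0.082, 0.997, -0.0]
wrist_force: [-0.3, 0.7, -0.3]
opening: 0.002
grasp_force: 0.0
```

send_rows(series=[[[0,0,0],[4,1,0],1],[[0,0,0],[8,1,0],1],[[0,0,0],[12,2,0],1],[[0,0,0],[16,3,0],1],[[0,0,0],[20,3,0],1],[[0,0,0],[24,4,0],1],[[0,0,0],[28,5,0],1],[[0,0,0],[32,6,0],1]])

```text
time_s: 5.85
eef_pos: [0.5165, 0.0259, 0.1832]
eef_rot: [-0.0, -0.082, 0.997, -0.0]
wrist_force: [-1.6, -1.2, 0.6]
opening: 0.002
grasp_force: 0.8
```

send_rows(series=[[[0,0,0],[4,1,0],1],[[0,0,0],[8,1,0],1],[[0,0,0],[12,2,0],1],[[0,0,0],[16,3,0],1],[[0,0,0],[20,3,0],1],[[0,0,0],[23,4,0],1],[[0,0,0],[25,4,0],1],[[0,0,0],[27,5,0],1]])

```text
time_s: 6.85
eef_pos: [0.5434, 0.0308, 0.1833]
eef_rot: [-0.0, -0.082, 0.997, -0.0]
wrist_force: [-0.6, -1.7, -0.2]
opening: 0.005
grasp_force: 0.8
```

send_rows(series=[[[0,0,0],[1,0,0],1],[[0,0,0],[2,0,0],1],[[0,0,0],[2,0,0],1]])

```text
time_s: 7.22
eef_pos: [0.5454, 0.0311, 0.1833]
eef_rot: [0.0, -0.082, 0.997, 0.0]
wrist_force: [-0.7, 0.9, 0.1]
opening: -0.001
grasp_force: 0.4
```

send_rows(series=[[[0,0,0],[1,0,0],1],[[0,0,0],[2,0,0],1],[[0,0,0],[2,0,0],1]])

```text
time_s: 7.6
eef_pos: [0.5474, 0.031, 0.1833]
eef_rot: [0.0, -0.082, 0.997, -0.0]
wrist_force: [-0.7, 0.4, 0.5]
opening: 0.0
grasp_force: 0.5
```

send_rows(series=[[[0,0,0],[1,0,0],1],[[0,0,0],[2,0,0],1],[[0,0,0],[2,0,0],1]])

```text
time_s: 7.98
eef_pos: [0.5495, 0.031, 0.1833]
eef_rot: [0.0, -0.082, 0.997, -0.0]
wrist_force: [-1.5, 0.1, -0.3]
opening: 0.001
grasp_force: 0.4
```

send_rows(series=[[[0,0,0],[1,0,0],1],[[0,0,0],[2,0,0],1],[[0,0,0],[2,0,0],1]])

```text
time_s: 8.35
eef_pos: [0.5514, 0.031, 0.1833]
eef_rot: [0.0, -0.082, 0.997, -0.0]
wrist_force: [-1.0, 0.9, -0.1]
opening: 0.0
grasp_force: 0.4
```

```bash
python3 - <<'E'
from bench import telemetry, camera, ctrl, spotter
import cv2,numpy as np
for c in ["side","scene"]:
    d=camera(c); p=d["pixels"][:,:,::-1]
    if c=="side": cv2.imwrite("pics/side2.png",cv2.resize(p[130:250,200:360],None,fx=5,fy=5,interpolation=2))
    for t in ["unit_a_front","bearing"]:
        for r in spotter.landmark_of(t,c)[:2]: print(c,t,np.round(r["xyz"],3),round(r["conf"],2))
E
```

```text
scene unit_a_front [0.559 0.031 0.177] 0.76
scene unit_a_front [0.623 0.342 0.144] 0.18
scene bearing [0.622 0.349 0.216] 0.68
```

View pics/side2.png

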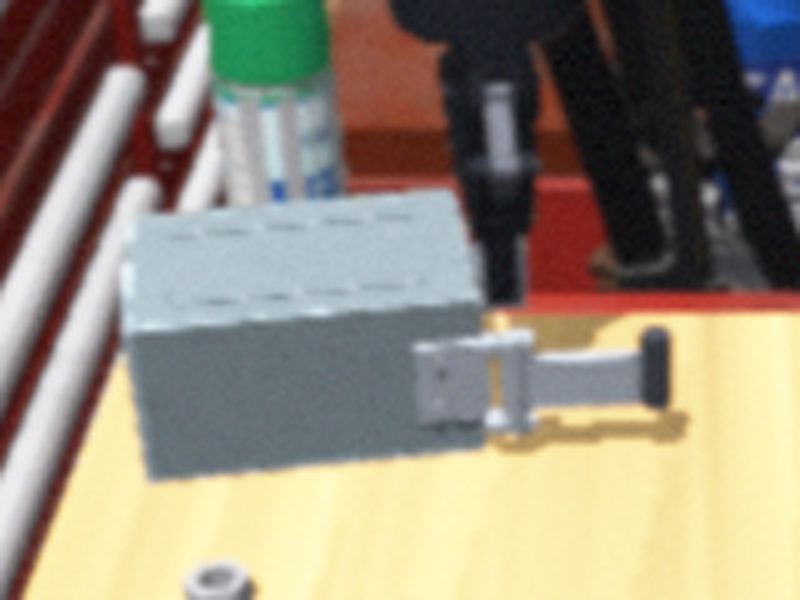

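The side crop shows the drawer almost flush with the case, with the fingers at its front edge (500,270) and the bar still out. I'll push on in small steps until I feel the stop.

send_rows(series=[[[0,0,0],[1,0,0],1],[[0,0,0],[1,0,0],1]])

```text
time_s: 8.9
eef_pos: [0.5523, 0.0311, 0.1833]
eef_rot: [-0.0, -0.082, 0.997, 0.0]
wrist_force: [-1.3, 0.1, 0.9]
opening: 0.003
grasp_force: 0.6
```

send_rows(series=[[[0,0,0],[1,0,0],1],[[0,0,0],[1,0,0],1]])

```text
time_s: 9.15
eef_pos: [0.5534, 0.0311, 0.1833]
eef_rot: [0.0, -0.082, 0.997, 0.0]
wrist_force: [-0.6, 0.7, 0.6]
opening: -0.001
grasp_force: 0.5
```

send_rows(series=[[[0,0,0],[1,0,0],1],[[0,0,0],[1,0,0],1]])

```text
time_s: 9.4
eef_pos: [0.5537, 0.0311, 0.1832]
eef_rot: [-0.001, -0.082, 0.997, 0.0]
wrist_force: [-4.4, 0.6, 3.1]
opening: -0.001
grasp_force: 2.5
```

send_rows(series=[[[0,0,0],[0.7,0.1,0],1],[[0,0,0],[0.7,0.1,0],1]])

```text
time_s: 9.65
eef_pos: [0.5537, 0.0311, 0.1832]
eef_rot: [-0.002, -0.082, 0.997, 0.0]
wrist_force: [-8.5, -0.4, 6.2]
opening: 0.0
grasp_force: 4.2
```

The drawer is on its stop: the force rose to 8 N with no further motion. Next I'll back off and compute the arc for the bar.

```bash
python3 - <<'E'
import numpy as np
H=np.array([.5415,.0875]);y=np.radians(9.7);R=np.array([[np.cos(y),-np.sin(y)],[np.sin(y),np.cos(y)]])
def f(t,c,r=.034): 
    return H+R@(r*np.array([-np.sin(t),-np.cos(t)])+(.0025+.011+c)*np.array([-np.cos(t),np.sin(t)]))
n=np.array([.554,.031])
print("start clear",(f(1.62,.02)-n)*1e3, f(1.62,.02))
p0=f(1.62,.02)
for t in np.arange(1.62,-.11,-.12): print(round(t,2),np.round((1.62-t)*57.3,1),np.round((f(t,0)-p0)*1e3,1),np.round(f(t,0),4))
E
```

```text
start clear [-50.26857468  85.68535192] [0.50373143 0.11668535]
1.62 0.0 [  2.4 -19.9] [0.5061 0.0968]
1.5 6.9 [  1.5 -24.2] [0.5053 0.0925]
1.38 13.8 [  1.2 -28.5] [0.5049 0.0882]
1.26 20.6 [  1.4 -32.9] [0.5051 0.0838]
1.14 27.5 [  2.1 -37.2] [0.5058 0.0794]
1.02 34.4 [  3.3 -41.5] [0.507  0.0752]
0.9 41.3 [  5.  -45.5] [0.5088 0.0712]
0.78 48.1 [  7.2 -49.3] [0.5109 0.0674]
0.66 55.0 [  9.8 -52.8] [0.5136 0.0639]
0.54 61.9 [ 12.9 -56. ] [0.5166 0.0607]
0.42 68.8 [ 16.3 -58.8] [0.52   0.0579]
0.3 75.6 [ 20.  -61.1] [0.5237 0.0555]
0.18 82.5 [ 23.9 -63. ] [0.5276 0.0536]
0.06 89.4 [ 28.1 -64.5] [0.5318 0.0522]
-0.06 96.3 [ 32.3 -65.4] [0.5361 0.0513]
```

send_rows(series=[[[0,0,0],[-6,-1,0],1],[[0,0,0],[-25,-4,0],1],[[0,0,0],[-50,-8,0],1],[[0,0,0],[-70,-12,30],1],[[0,0,-10],[-70,-12,75],1],[[0,0,-20],[-70,10,90],1],[[0,0,-30],[-70,40,90],1],[[0,0,-40],[-70,75,90],1],[[0,0,-50],[-60,90,90],1],[[0,0,-60],[-50,90,90],1]])

```text
time_s: 10.9
eef_pos: [0.5055, 0.1223, 0.2735]
eef_rot: [0.001, 0.429, 0.903, 0.0]
wrist_force: [0.1, -0.5, 0.5]
opening: -0.002
grasp_force: 0.0
```

send_rows(series=[[[0,0,-10],[-1,0,0],1],[[0,0,-20],[-1,0,0],1],[[0,0,-30],[-1,0,0],1],[[0,0,-33],[-1,0,-30],1],[[0,0,-33],[-1,0,-65],1],[[0,0,-33],[-1,0,-90],1],[[0,0,-33],[-1,0,-103],1],[[0,0,-33],[-1,0,-103],1]])

```text
time_s: 11.9
eef_pos: [0.5038, 0.1211, 0.1698]
eef_rot: [-0.0, 0.667, 0.745, -0.0]
wrist_force: [-0.9, 0.3, -0.5]
opening: -0.002
grasp_force: 0.0
```

```bash
python3 - <<'E'
from bench import telemetry, camera, ctrl, spotter
import cv2,numpy as np
for c in ["side","scene"]:
    d=camera(c); p=d["pixels"][:,:,::-1]
    if c=="scene": cv2.imwrite("pics/scene3.png",cv2.resize(p[180:320,330:510],None,fx=4,fy=4,interpolation=2))
    for t in ["unit_a_front","bearing","unit_a_bar_push","unit_a_bar_hinge"]:
        for r in spotter.landmark_of(t,c)[:2]: print(c,t,np.round(r["xyz"],3),round(r["conf"],2))
E
```

```text
side unit_a_bar_push [0.54  0.087 0.177] 0.18
side unit_a_bar_hinge [0.538 0.087 0.178] 0.75
scene unit_a_front [0.559 0.031 0.176] 0.69
scene unit_a_front [0.38  0.193 0.139] 0.5
scene unit_a_bar_push [0.497 0.083 0.179] 0.72
scene unit_a_bar_push [0.531 0.323 0.156] 0.72
scene unit_a_bar_hinge [0.545 0.088 0.175] 0.85
```

View pics/scene3.png

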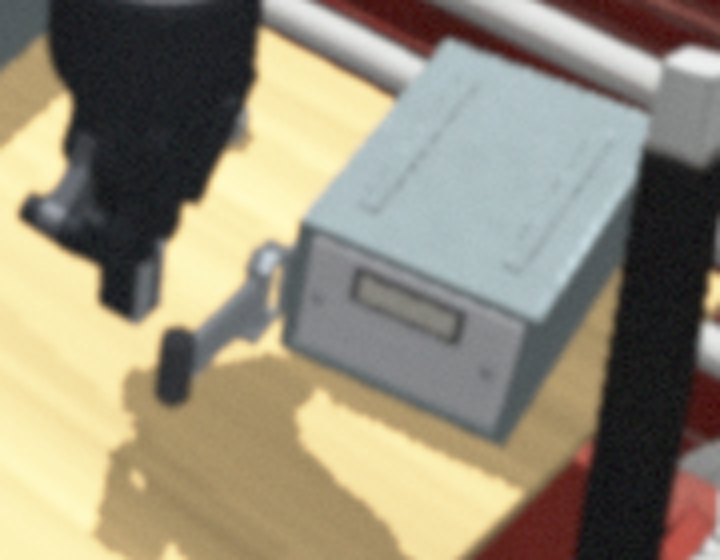

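The drawer front is flush with the case. The fingers at (130,290) stand left of the bar, whose round end is at (175,365), and the lane is clear. Now I'll swing the bar.

send_rows(series=[[[0,0,0],[1,-8,0],1],[[0,0,0],[2,-16,0],1],[[0,0,0],[2,-21,0],1],[[0,0,0],[2,-24,0],1],[[0,0,3.5],[2,-26,0],1],[[0,0,7],[1,-29,0],1],[[0,0,10.5],[1,-31,0],1],[[0,0,14],[1,-33,0],1]])

```text
time_s: 13.4
eef_pos: [0.5046, 0.0882, 0.1702]
eef_rot: [-0.0, 0.57, 0.822, -0.0]
wrist_force: [-1.5, -0.0, 0.6]
opening: -0.002
grasp_force: 0.6
```

send_rows(series=[[[0,0,3.5],[0,-2,0],1],[[0,0,7],[0,-4.5,0],1],[[0,0,10.5],[0.5,-6.5,0],1],[[0,0,14],[1,-8.5,0],1],[[0,0,17.5],[1.5,-11,0],1],[[0,0,20.5],[2,-13,0],1],[[0,0,24],[3,-15,0],1],[[0,0,27.5],[4,-17,0],1]])

```text
time_s: 14.4
eef_pos: [0.5084, 0.0711, 0.1701]
eef_rot: [-0.001, 0.358, 0.934, -0.0]
wrist_force: [-2.2, 0.7, 0.5]
opening: 0.001
grasp_force: 0.6
```

send_rows(series=[[[0,0,3.5],[1,-2,0],1],[[0,0,7],[2,-4,0],1],[[0,0,10.5],[3.5,-5.5,0],1],[[0,0,14],[5,-7.5,0],1],[[0,0,17],[6.5,-9,0],1],[[0,0,20.5],[8,-10.5,0],1],[[0,0,24],[9.5,-12,0],1],[[0,0,27.5],[11.5,-13.5,0],1],[[0,0,31],[13,-14.5,0],1],[[0,0,34.5],[15,-15.5,0],1]])

```text
time_s: 15.65
eef_pos: [0.5235, 0.0554, 0.17]
eef_rot: [-0.001, 0.065, 0.998, -0.0]
wrist_force: [-1.4, -0.9, -0.5]
opening: -0.002
grasp_force: 0.7
```

send_rows(series=[[[0,0,3.5],[2,-1,0],1],[[0,0,7],[4,-2,0],1],[[0,0,10],[5.5,-2.5,0],1],[[0,0,13],[7,-3,0],1]])

```text
time_s: 16.15
eef_pos: [0.5306, 0.0523, 0.17]
eef_rot: [-0.001, -0.048, 0.999, -0.0]
wrist_force: [-1.5, -1.1, 0.6]
opening: 0.004
grasp_force: 0.6
```

Close to the stop now, so I'll finish in small steps (tool yaw about 4° short).

send_rows(series=[[[0,0,1.5],[1,0,0],1],[[0,0,3],[2,0,0],1],[[0,0,3],[2,0,0],1]])

```text
time_s: 16.52
eef_pos: [0.533, 0.0527, 0.1702]
eef_rot: [-0.0, -0.073, 0.997, 0.0]
wrist_force: [-0.8, -0.2, -0.1]
opening: 0.0
grasp_force: 0.4
```

send_rows(series=[[[0,0,1],[1,0,0],1],[[0,0,1],[1,0,0],1]])

```text
time_s: 16.77
eef_pos: [0.5341, 0.0527, 0.1703]
eef_rot: [0.0, -0.082, 0.997, 0.0]
wrist_force: [-1.0, -0.7, -0.5]
opening: 0.001
grasp_force: 0.4
```

send_rows(series=[[[0,0,0],[1,0,0],1],[[0,0,0],[1,0,0],1]])

```text
time_s: 17.02
eef_pos: [0.535, 0.0528, 0.1703]
eef_rot: [-0.0, -0.082, 0.997, 0.0]
wrist_force: [-1.5, -0.5, -0.1]
opening: 0.002
grasp_force: 0.7
```

send_rows(series=[[[0,0,0],[1,0,0],1],[[0,0,0],[1,0,0],1]])

```text
time_s: 17.27
eef_pos: [0.535, 0.0528, 0.1702]
eef_rot: [-0.001, -0.082, 0.997, 0.0]
wrist_force: [-5.9, -0.8, 3.8]
opening: -0.002
grasp_force: 3.1
```

send_rows(series=[[[0,0,0],[1,0,0],1],[[0,0,0],[1,0,0],1]])

```text
time_s: 17.52
eef_pos: [0.5351, 0.0528, 0.1702]
eef_rot: [-0.002, -0.082, 0.997, 0.0]
wrist_force: [-10.3, -1.0, 7.3]
opening: 0.003
grasp_force: 5.2
```

send_rows(series=[[[0,0,0],[0.7,0,0],1],[[0,0,0],[0.7,0,0],1]])

```text
time_s: 17.77
eef_pos: [0.5351, 0.0528, 0.1702]
eef_rot: [-0.003, -0.082, 0.997, 0.0]
wrist_force: [-13.3, -0.0, 7.7]
opening: -0.001
grasp_force: 6.7
```

The bar is on its stop. I'll back straight off and check.

send_rows(series=[[[0,0,0],[-5,-1,0],1],[[0,0,0],[-20,-3,0],1],[[0,0,0],[-45,-8,0],1],[[0,0,0],[-60,-8,30],1],[[0,0,0],[-70,-8,80],1],[[0,0,0],[-90,-8,130],1],[[0,0,0],[-110,-8,150],1],[[0,0,0],[-110,-8,150],1]])

```text
time_s: 18.77
eef_pos: [0.4285, 0.0446, 0.3225]
eef_rot: [0.003, -0.082, 0.997, -0.001]
wrist_force: [0.5, -0.5, -0.9]
opening: -0.003
grasp_force: 0.0
```

```bash
python3 - <<'E'
from bench import telemetry, camera, ctrl, spotter
import cv2,numpy as np
for c in ["side","scene","wrist"]:
    d=camera(c); p=d["pixels"][:,:,::-1]
    cv2.imwrite(f"pics/{c}4.png",p)
    if c=="side": cv2.imwrite("pics/side4c.png",cv2.resize(p[150:370,180:420],None,fx=2.5,fy=2.5,interpolation=2))
    for t in ["unit_a_front","unit_a_bar_push","unit_a_bar_hinge","nut","spanner","allen_keys","spark_plug"]:
        for r in spotter.landmark_of(t,c)[:2]: print(c,t,np.round(r["xyz"],3),round(r["conf"],2))
E
```

```text
side unit_a_bar_push [0.552 0.042 0.178] 0.54
side unit_a_bar_hinge [0.538 0.087 0.178] 0.66
side nut [0.65  0.187 0.14 ] 0.42
side spanner [0.384 0.193 0.142] 0.86
side allen_keys [0.622 0.341 0.218] 0.65
side spark_plug [0.535 0.328 0.151] 0.57
side spark_plug [0.621 0.344 0.214] 0.52
scene unit_a_front [0.559 0.035 0.18 ] 0.63
scene unit_a_front [0.378 0.195 0.141] 0.31
scene unit_a_bar_push [0.554 0.048 0.18 ] 0.74
scene unit_a_bar_hinge [0.545 0.088 0.174] 0.86
scene spanner [0.379 0.195 0.142] 0.57
scene spanner [0.531 0.325 0.157] 0.4
scene allen_keys [0.619 0.349 0.211] 0.89
scene spark_plug [0.532 0.323 0.157] 0.61
wrist unit_a_front [0.565 0.032 0.175] 0.96
wrist unit_a_bar_hinge [0.532 0.327 0.154] 0.26
wrist spanner [0.379 0.192 0.143] 0.89
wrist spark_plug [0.53  0.326 0.153] 0.72
```

View pics/side4c.png

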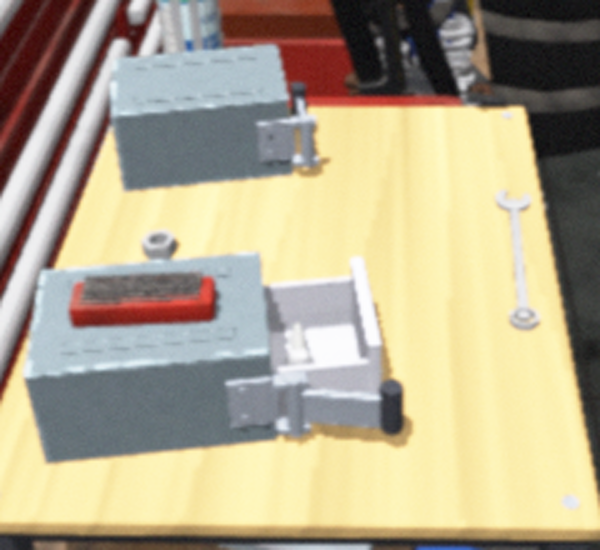

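View pics/scene4.png

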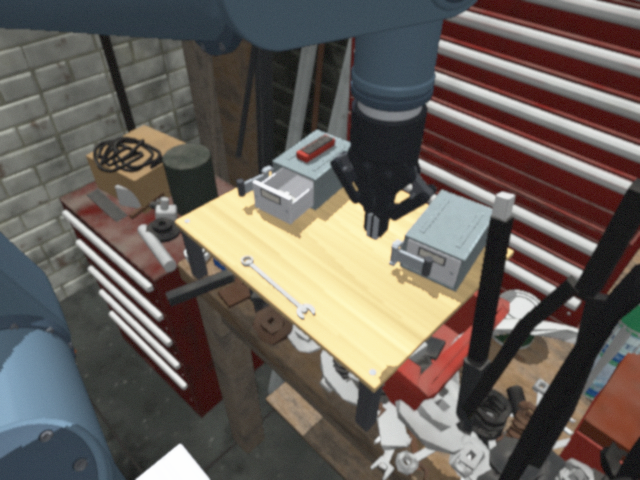

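Unit_a's drawer is flush and its bar lies across it, with the round end at scene pixel (428,268). Unit_b, the nut, the spanner and the allen keys are where they were.

```bash
python3 -c "
from bench import ctrl
print(ctrl.hand_in())"
```

```text
the job is handed in; nothing more can be done
None
```

The bearing's drawer is fully home and its swing bar is closed across the front, both pushed to their stops; the pictures show everything else where it was, and the job is handed in.

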